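# Draw the copper blank out to the saw stop

## Task

On the goldsmith's bench three sheet-metal blanks lie in the lanes of a low wooden rack, their rear ends under its roof. Press down on top of the copper blank and draw it forward along its lane, towards the robot and flat on the floor of the rack, until its front edge rests against the steel stop. Leave the brass and the grey nickel-silver blanks where they are.

Things in the scene. Friction and masses are not known exactly. Their poses are not given: they have to be found in the camera images.
- rack: Fixed rack, 300 x 250 x 32 mm. Origin: centre of underside, on the bench; +x to its roofed rear, -x to its open front by the robot. Smooth waxed floor 12 mm up. Three lanes along x at y = -80, 0, 80 mm, 70 wide, between ribs 8 high. Roof over x = 20 to 150 mm, top 32 mm above the bench. Steel stop 12 mm high over the floor, inner face at x = -140 mm: a blank against it has its centre at x = -90
- copper: The blank to draw out: reddish copper plate 100 (x, along the lane) x 60 x 4 mm, 0.2 kg, loose in one of the lanes. Origin: centre of its underside; axes as the rack's to within 2 degrees. Its front edge, at x = -50 mm, sticks out 50 to 75 mm from under the roof at the start. It slides if a closed gripper keeps pressing on its top (5 to 25 N; aim 2 to 4 mm below the surface) while pulling
- brass: Yellow brass blank of the same size, in another lane, placed in the same way; to be left alone. Origin at the centre of its underside
- nickel: Grey nickel-silver blank of the same size, in the third lane, placed in the same way; to be left alone. Origin at the centre of its underside
Mind the look-alikes: they are no part of the job. Leave any blue or green look-alike of the copper alone.

How it is judged (in metres and radians):
At the end, for the whole second after the job is handed in: The copper blank lies flat on the floor of the rack, at rest, in line with its lane within 10 degrees, its front edge against the steel stop (gap under 12 mm); the brass and nickel-silver blanks are within 12 mm of where they started (x of copper in the frame of rack between -0.1 and -0.078 m and z of copper in the frame of rack below 0.016 m and angle between copper's own z axis and vertical below 0.05 rad and angle between the x axis of copper and the x axis of rack, either way round below 0.175 rad and linear speed of copper below 0.01 m/s and distance of each of brass, nickel from where it was at the start of the episode below 0.012 m); the robot touches nothing.
It fails at once if the copper blank is lifted off the rack's floor by more than 15 mm (z of copper in the frame of rack above 0.027 m).
It fails at once if the brass blank is shifted by more than 12 mm (distance of brass from where it was at the start of the episode above 0.012 m).
It fails at once if the nickel-silver blank is shifted by more than 12 mm (distance of nickel from where it was at the start of the episode above 0.012 m).
It also fails if it takes over 32 s, if anything falls off the work surface, if the arm or the gripper's body presses on something with over 40 N, if the wrist force passes 120 N, or if a joint passes its speed limit or range.

## Robot

A 6-joint arm with a two-finger parallel gripper is mounted at the origin on the work surface. World frame = base frame: x ahead of the robot, y to its left, z up, the work surface at z = 0. Lengths are in mm, angles in rad, forces in N, time in s.
With the tool pointing down it reaches from about 375 to 925 mm from the base axis. Payload 5.7 kg.
Tool frame: the origin (TCP) lies on the centre line of the jaws, within the pads' length; the fingertips stand 8 mm ahead of it and the grasp point (between the pads) lies 11 mm behind it; z points along the fingers, y is the line along which they close (so a half turn about z gives the same grasp; the last joint's range is limited). The gripper opens to 85 mm and grips with 20 to 120 N. Pads are 22 mm wide; open, the fingers measure 114 mm over their backs; the gripper's body (76 mm by 85 mm) begins 54 mm behind the grasp point. The pads swing forward as they close: fully open they stand 13 mm farther back than shut.
Start: joints at [1.233, 0.359, 1.51, -0, 1.272, -0.115], TCP at [132.571, 585.137, 205.267] pointing down, gripper open.
Joint ranges: [-2.97, 2.97], [-1.01, 2.36], [0.21, 2.38], [-0.96, 4.11], [0.2, 2.71], [-2.98, 2.98]. Speed limits (rad/s): [2.39, 2.39, 3.14, 3.14, 3.14, 3.14].

## Interface

Orientations are given as a rotation vector (axis times angle).
In Python, from bench import robot, imaging, models gives the robot as it stands.
- The arm moves only by the shell command python3 -m creep 'ROWS'. ROWS is JSON, a list of rows, each an object with "gripper": the closure in counts, from 0 (fully open) to 255 (shut); "xyz": the shift along the world's x, y, z in cm, a list of three; "turn": the turn about the world's z in rad. In form: [{"gripper": gripper, "xyz": [dx, dy, dz], "turn": turn}, ...]. A call has 1 to 20 rows; each row is the pose to reach, as a shift and turn from the pose commanded when the call began; what a row does not reach only later rows make up. A row lasts 1/12 s, in which the tool goes at most 41.7 mm and 7.16 degrees, less where a joint would pass 70% of its speed; a pose out of reach is approached as far as the arm can. A call with a gripper value outside its range is refused whole. The fingers move at their own pace and stop on an object; the grip force is fixed at half the most. Time passes only in rows, so rows that repeat a pose let the fingers close. It gives the time, the measured TCP pose, the force, the opening and the grip force at its end, in the units of the state.
- robot.state(): the state, without advancing time (a new reading comes with each control period).
- imaging.camera(name): name is "scene" or "side" or "wrist"; returns a dict with "frame" (420x560x3 uint8, blue, green, red), "fov_y" (degrees; the focal length in pixels is half the picture's height over the tangent of half this angle, whatever the lens; pixels are square), "cx", "cy" (the principal point, pixels), "D" ([k1, k2, p1, p2, k3] as OpenCV has them; the pictures are not rectified), "rvec" (rotation vector, rad) and "tvec" (3), from world to camera coordinates, as OpenCV has them. Camera axes: x right, y down, z forward; pixel columns grow to the right and rows downward; lengths in mm; the calibration is good to about 2 mm. A picture is of the moment at which its call begins. There is no depth.
- robot.sign_off(): hands the job in; it is judged then, once.
Trained networks look in the newest picture that a camera, given by its name, has taken for a name from the list of things; names that differ only in an ending like _2 or _b are one class to them, and where a whole thing is asked for, a point or a joint stands for the part that bears it (a point fixed in the world has none). Each returns a list of dicts, best first, with "score" (0 to 1); they miss things now and then, are a little off and sometimes report something else, mostly with a low value. They report only what shows in the picture. A call takes as long as a camera call. They do not tell look-alikes from the thing itself.
- models.find_in(camera, name): "at" ([column, row] in pixels, amid what is visible of it).
- models.silhouettes(camera, name): "mask" (420x560 bool, what is visible of it) and "at" ([column, row] in pixels, amid what is visible of it).
- models.pinpoint(camera, name): "at" ([column, row] in pixels: a listed point, or the origin of a listed thing).
The state is a dict: "time": time; "q": joint angles; "qd": joint speeds; "joint_efforts": joint torques, N m; "ee_pos": TCP position; "tcp_rot": TCP orientation; "wrist_force": force on the tool from outside, world axes, zero at the start; "ft_torque": the same for the moment, N m; "opening": finger opening in mm; "gripper_force": force on a finger pad.
Only numpy, scipy, OpenCV 4.12 (cv2) and the standard library are available. Lean on these libraries where they do the work, as an engineer would, in place of code of your own. Each camera call takes 0.05 s, during which the arm holds its last target. There are 200 camera calls.

## Working session

There is one attempt and no reset: what is moved stays moved. The work goes in short steps, Python scripts to look and compute and a shell command to move; the robot and the scene stay as the last step left them, time stands still between calls to the robot, and variables do not carry over. Pictures are saved under pics/ and viewed, at most 10 in all, crops included, and the job is handed in when it is done.

```bash
mkdir -p pics
cat > h.py <<'E'
import numpy as np, cv2
from bench import robot, imaging, models
def K(c):
    f=c["frame"].shape[0]/2/np.tan(np.radians(c["fov_y"])/2)
    return np.array([[f,0,c["cx"]],[0,f,c["cy"]],[0,0,1.]])
def ray(c,px,z):
    "pixels -> world points on plane z (mm)"
    u=cv2.undistortPoints(np.array(px,float).reshape(-1,1,2),K(c),np.array(c["D"],float)).reshape(-1,2)
    R=cv2.Rodrigues(np.array(c["rvec"],float))[0]; t=np.array(c["tvec"],float).ravel()
    o=-R.T@t; d=np.c_[u,np.ones(len(u))]@R
    return o+d*((z-o[2])/d[:,2])[:,None]
def proj(c,P):
    return cv2.projectPoints(np.array(P,float).reshape(-1,1,3),np.array(c["rvec"],float),np.array(c["tvec"],float),K(c),np.array(c["D"],float))[0].reshape(-1,2)
E
python3 - <<'E'
from h import *
s=robot.state(); print(s["time"],s["ee_pos"],s["tcp_rot"],s["opening"])
ims=[]
for n in ["scene","side"]:
    c=imaging.camera(n); cv2.imwrite(f"pics/{n}0.png",c["frame"])
    for k in ["rack","copper","brass","nickel"]:
        for r in models.silhouettes(n,k)[:4]:
            col=np.median(c["frame"][r["mask"]],axis=0)
            print(n,k,np.round(r["score"],2),np.round(r["at"]),r["mask"].sum(),col,ray(c,[r["at"]],16)[0].round())
E
```

```text
0.0 [132.34379722 584.45858032 204.45834112] [-3.49191701e-01 -3.12171543e+00  2.85552071e-03] 85.34676841825718
scene rack 0.94 [254. 324.] 23088 [ 42.  78. 121.] [ 647. -149.   16.]
scene copper 0.87 [130. 236.] 1454 [ 51. 122.  30.] [ 367. -230.   16.]
scene copper 0.7 [380. 245.] 1467 [157.  77.  35.] [671. 127.  16.]
scene copper 0.67 [246. 306.] 955 [ 62. 103. 163.] [ 614. -142.   16.]
scene copper 0.61 [312. 194.] 1184 [153.  77.  49.] [503. 107.  16.]
scene brass 0.93 [208. 331.] 987 [ 51. 127. 164.] [ 610. -217.   16.]
scene brass 0.32 [254. 325.] 23314 [ 42.  78. 121.] [ 648. -151.   16.]
scene nickel 0.87 [285. 284.] 1071 [151. 150. 151.] [624. -64.  16.]
scene nickel 0.15 [206. 332.] 960 [ 51. 127. 164.] [ 610. -221.   16.]
side rack 0.84 [346. 241.] 12004 [30. 57. 90.] [ 597. -173.   16.]
side copper 0.98 [274. 161.] 595 [138.  57.  14.] [662. 133.  16.]
side copper 0.93 [226. 194.] 728 [140.  58.  16.] [497. 105.  16.]
side copper 0.66 [344. 226.] 596 [ 51.  85. 144.] [ 625. -141.   16.]
side copper 0.59 [276. 328.] 1729 [ 42. 104.  18.] [ 355. -236.   16.]
side brass 0.8 [369. 250.] 621 [ 42. 109. 146.] [ 613. -220.   16.]
side nickel 0.67 [319. 209.] 524 [138. 134. 131.] [623. -67.  16.]
```

View pics/scene0.png

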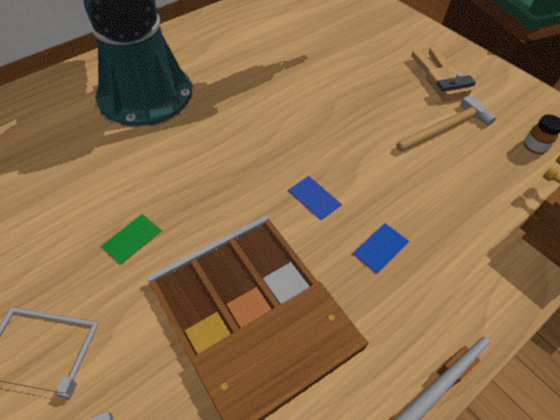

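Run:
```python
import cv2
a=cv2.imread("pics/scene0.png")[240:400,150:350]
cv2.imwrite("pics/crop0.png",cv2.resize(a,None,fx=3.7,fy=3.7,interpolation=cv2.INTER_CUBIC))
```

```text
(no output)
```

View pics/crop0.png

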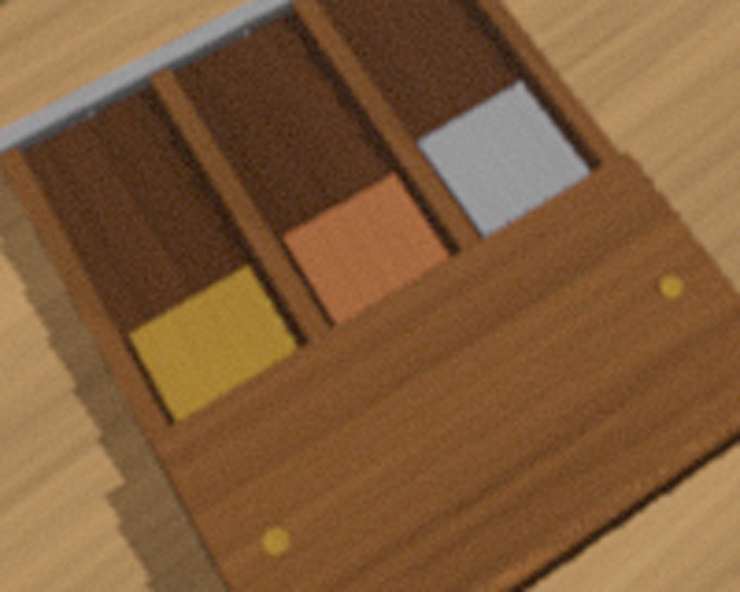

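Candidates for copper: green (130,236), blue (312,194), blue (380,245), brass (208,331), nickel (285,284), and the reddish plate (246,306). The crop shows the reddish plate alone in the middle lane, so I'm choosing that one. Next I'll measure its corners and the rack axis.

Run:
```python
from h import *
c=imaging.camera("scene")
cr=lambda p:[[150+(x+.5)/3.7-.5,240+(y+.5)/3.7-.5] for x,y in p]
P=ray(c,cr([(287,235),(392,175),(450,255),(332,325)]),16)
print("copper",P.round(),[np.linalg.norm(P[i]-P[i-1]).round() for i in range(4)])
def ang(a):return np.degrees(np.arctan2(*(a[1]-a[0])[1::-1])).round(1)
R=ray(c,cr([(170,75),(325,340)]),20);print("ribs",R.round(),ang(R))
R=ray(c,cr([(315,5),(485,240)]),20);print("rib",R.round(),ang(R))
R=ray(c,cr([(0,155),(295,12)]),24);print("stop inner edge",R.round(),ang(R)+90)
for n in ["scene","side"]:
    c=imaging.camera(n)
    S=[r for r in models.silhouettes(n,"copper") if (lambda m:m[2]>1.3*m[1])(np.median(c["frame"][r["mask"]],axis=0))]
    m=S[0]["mask"].astype(np.uint8)
    k=max(cv2.findContours(m,0,1)[0],key=cv2.contourArea).reshape(-1,2)
    W=ray(c,k,16)[:,:2].astype(np.float32)
    print(n,cv2.minAreaRect(W),cv2.boxPoints(cv2.minAreaRect(W)).round().tolist())
    print("rack origin",[ (r["score"],ray(c,[r["at"]],0)[0].round()) for r in models.pinpoint(n,"rack")[:1]])
T=cv2.Rodrigues(np.array(robot.state()["tcp_rot"]))[0];print(T.round(3))
```

```text
copper [[ 590. -164.   16.]
 [ 595. -107.   16.]
 [ 644. -111.   16.]
 [ 637. -173.   16.]] [np.float64(48.0), np.float64(57.0), np.float64(48.0), np.float64(62.0)]
ribs [[ 488. -161.   20.]
 [ 642. -180.   20.]] -6.9
rib [[499. -82.  20.]
 [649. -95.  20.]] -4.8
stop inner edge [[ 477. -248.   24.]
 [ 498.  -94.   24.]] 172.2
scene ((616.4149780273438, -139.32400512695312), (59.66091537475586, 49.17165756225586), 82.97927856445312) [[588.0, -166.0], [637.0, -172.0], [644.0, -113.0], [596.0, -107.0]]
rack origin [(0.89, array([ 627., -139.,    0.]))]
side ((621.4909057617188, -141.24612426757812), (62.610408782958984, 64.03102111816406), 83.94877624511719) [[586.0, -169.0], [650.0, -176.0], [657.0, -113.0], [593.0, -107.0]]
rack origin [(0.65, array([ 628., -138.,    0.]))]
[[-0.975  0.221 -0.   ]
 [ 0.221  0.975 -0.   ]
 [ 0.    -0.    -1.   ]]
```

```bash
python3 -m creep '[{"gripper":255,"xyz":[48.2,-72.4,-8],"turn":0.11},{"gripper":255,"xyz":[48.2,-72.4,-8],"turn":0.11},{"gripper":255,"xyz":[48.2,-72.4,-8],"turn":0.11},{"gripper":255,"xyz":[48.2,-72.4,-8],"turn":0.11},{"gripper":255,"xyz":[48.2,-72.4,-8],"turn":0.11},{"gripper":255,"xyz":[48.2,-72.4,-8],"turn":0.11},{"gripper":255,"xyz":[48.2,-72.4,-8],"turn":0.11},{"gripper":255,"xyz":[48.2,-72.4,-8],"turn":0.11},{"gripper":255,"xyz":[48.2,-72.4,-8],"turn":0.11},{"gripper":255,"xyz":[48.2,-72.4,-8],"turn":0.11},{"gripper":255,"xyz":[48.2,-72.4,-8],"turn":0.11},{"gripper":255,"xyz":[48.2,-72.4,-8],"turn":0.11},{"gripper":255,"xyz":[48.2,-72.4,-8],"turn":0.11},{"gripper":255,"xyz":[48.2,-72.4,-8],"turn":0.11},{"gripper":255,"xyz":[48.2,-72.4,-8],"turn":0.11},{"gripper":255,"xyz":[48.2,-72.4,-8],"turn":0.11},{"gripper":255,"xyz":[48.2,-72.4,-8],"turn":0.11},{"gripper":255,"xyz":[48.2,-72.4,-8],"turn":0.11},{"gripper":255,"xyz":[48.2,-72.4,-8],"turn":0.11},{"gripper":255,"xyz":[48.2,-72.4,-8],"turn":0.11}]'
```

```text
time: 2.52
ee_pos: [593.3, -107.7, 128.8]
tcp_rot: [0.178, 3.136, -0.0]
wrist_force: [0.2, 0.2, 0.6]
opening: -0.1
gripper_force: 0.0
```

```bash
python3 -m creep '[{"gripper":255,"xyz":[2,-3,-2],"turn":0},{"gripper":255,"xyz":[2,-3,-4],"turn":0},{"gripper":255,"xyz":[2,-3,-4],"turn":0},{"gripper":255,"xyz":[2,-3,-4],"turn":0}]'
python3 - <<'E'
from h import *
s=robot.state(); print(s["time"],s["ee_pos"],s["wrist_force"])
ims=[]
for n in ["wrist","scene"]:
    c=imaging.camera(n); f=c["frame"].copy()
    tip=np.array(s["ee_pos"])*1; tip[2]=16
    for k,P in dict(r=tip,s=[488,-123,12]).items():
        p=proj(c,[P])[0]; print(n,k,p.round())
        if 0<p[0]<560 and 0<p[1]<420: cv2.drawMarker(f,tuple(int(v) for v in p),(255,0,255),0,12,1)
    ims.append(f if n=="wrist" else cv2.resize(f[190:400,130:410],(560,420)))
cv2.imwrite("pics/w1.png",ims[0]);cv2.imwrite("pics/s1.png",ims[1])
E
```

```text
time: 2.85
ee_pos: [610.8, -135.3, 87.6]
tcp_rot: [-0.178, -3.133, -0.002]
wrist_force: [-0.9, 0.7, 0.2]
opening: 0.3
gripper_force: 0.0
2.85 [ 610.82536347 -135.27663017   87.63924203] [-0.85254479  0.68078832  0.18144864]
wrist r [279. 206.]
wrist s [277.  19.]
scene r [248. 303.]
scene s [214. 251.]
```

View pics/w1.png

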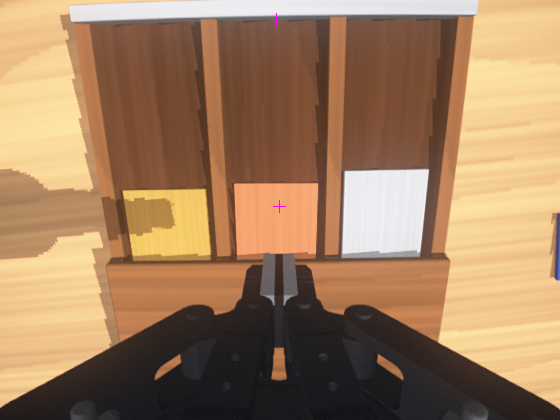

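View pics/s1.png

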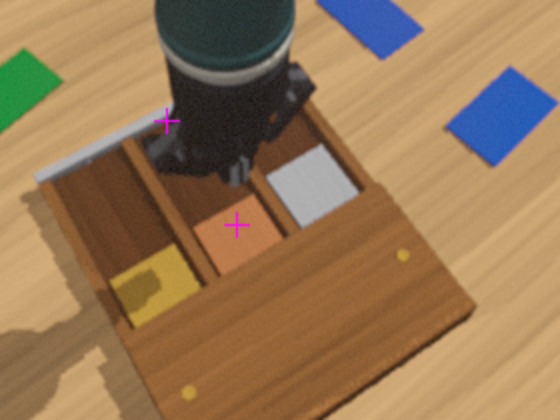

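The wrist view shows copper in the middle lane, with its front edge at row 183 (columns 234–318). The roof edge is near row 256 and the stop near row 20. The contact point (279,206) lies on the copper. Next I'll compute the numbers from this view.

Run:
```python
from h import *
c=imaging.camera("wrist")
F=ray(c,[(234,183),(318,183)],16);print("front",F.round(1))
S=ray(c,[(222,23),(328,18)],12);print("stop floor",S.round(1)); 
R=ray(c,[(125,259),(445,257)],32);print("roof edge",R.round(1))
L=ray(c,[(218,30),(230,250)],20);print("rib",np.degrees(np.arctan2(*(L[1]-L[0])[1::-1])))
L=ray(c,[(331,30),(327,250)],20);print("rib",np.degrees(np.arctan2(*(L[1]-L[0])[1::-1])))
print(robot.state()["ee_pos"],robot.state()["wrist_force"])
```

```text
front [[ 592.1 -165.1   16. ]
 [ 598.8 -105.5   16. ]]
stop floor [[ 487.5 -157.9   12. ]
 [ 492.2  -90.    12. ]]
roof edge [[ 635.1 -249.2   32. ]
 [ 659.4  -20.1   32. ]]
rib -5.8103003000595255
rib -5.111588200570195
[ 612.56745079 -134.77077831   90.14693866] [ 0.19301958 -0.3096337   0.23231239]
```

```bash
python3 -m creep '[{"gripper":255,"xyz":[0.5,0,-3],"turn":0},{"gripper":255,"xyz":[0.5,0,-5],"turn":0},{"gripper":255,"xyz":[0.5,0,-6],"turn":0},{"gripper":255,"xyz":[0.5,0,-6],"turn":0},{"gripper":255,"xyz":[0.5,0,-6],"turn":0}]'
python3 - <<'E'
from h import *
print(np.mean([(imaging.camera("wrist"),robot.state()["ee_pos"])[1] for _ in range(5)],axis=0))
E
```

```text
time: 3.42
ee_pos: [617.4, -135.0, 29.6]
tcp_rot: [0.176, 3.137, -0.0]
wrist_force: [0.7, -0.5, 1.2]
opening: 0.0
gripper_force: 0.0
[ 618.4322896  -135.72540831   30.45057823]
```

```bash
python3 -m creep '[{"gripper":255,"xyz":[0,0,-0.3],"turn":0},{"gripper":255,"xyz":[0,0,-0.5],"turn":0},{"gripper":255,"xyz":[0,0,-0.65],"turn":0},{"gripper":255,"xyz":[0,0,-0.75],"turn":0},{"gripper":255,"xyz":[0,0,-0.75],"turn":0},{"gripper":255,"xyz":[0,0,-0.75],"turn":0}]'
```

```text
time: 4.17
ee_pos: [617.3, -135.6, 21.2]
tcp_rot: [-0.177, -3.136, 0.0]
wrist_force: [0.2, -0.3, -0.2]
opening: 0.0
gripper_force: 0.0
```

```bash
python3 -m creep '[{"gripper":255,"xyz":[0,0,-0.1],"turn":0},{"gripper":255,"xyz":[0,0,-0.2],"turn":0},{"gripper":255,"xyz":[0,0,-0.2],"turn":0},{"gripper":255,"xyz":[0,0,-0.2],"turn":0}]'
```

```text
time: 4.5
ee_pos: [617.3, -135.6, 19.3]
tcp_rot: [-0.177, -3.136, 0.0]
wrist_force: [-0.7, -0.4, -0.2]
opening: 0.1
gripper_force: 0.0
```

Run:
```python
from h import *
w=imaging.camera("wrist")["frame"][150:330,180:400]; s=imaging.camera("side")["frame"][170:290,280:427]
print(robot.state()["ee_pos"],robot.state()["wrist_force"])
g=lambda a:cv2.resize(a,(400,330),interpolation=cv2.INTER_CUBIC)
cv2.imwrite("pics/c2.png",np.hstack([g(w),g(s)]))
```

```text
[ 617.44182078 -135.62394115   19.44462417] [-0.55455998 -0.47449192 -0.09643246]
```

View pics/c2.png

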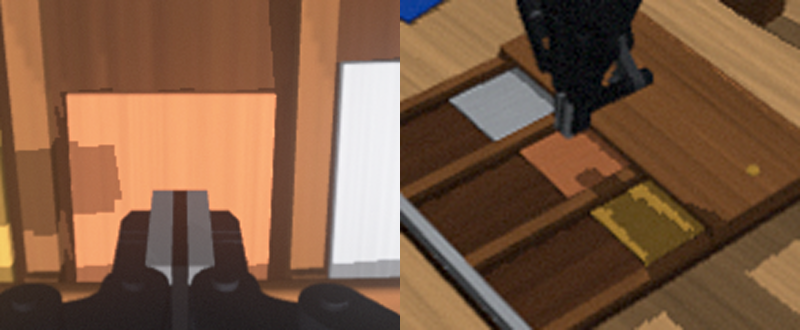

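Run:
```python
from h import *
c=imaging.camera("side")
for z in (11,16,25,35): print(z,proj(c,[(617,-135,z)]).round(1))
w=imaging.camera("wrist")
for z in (11,16,25,35): print(z,proj(w,[(617,-135,z)]).round(1))
print(np.array(robot.state()["ee_pos"]).round(1),robot.state()["time"])
```

```text
11 [[339.1 228.3]]
16 [[339.3 226.6]]
25 [[339.7 223.6]]
35 [[340.1 220.1]]
11 [[280.6 239.5]]
16 [[280.7 243.2]]
25 [[280.8 250.2]]
35 [[280.9 258.9]]
[ 617.5 -135.6   19.5] 4.7
```

Both cameras put the fingertip about 10–15 mm above the plate, which agrees with the zero force. I'll keep lowering in small steps until I feel contact.

```bash
python3 -m creep '[{"gripper":255,"xyz":[0,0,-0.2],"turn":0},{"gripper":255,"xyz":[0,0,-0.3],"turn":0},{"gripper":255,"xyz":[0,0,-0.3],"turn":0}]'; python3 -m creep '[{"gripper":255,"xyz":[0,0,-0.15],"turn":0},{"gripper":255,"xyz":[0,0,-0.25],"turn":0},{"gripper":255,"xyz":[0,0,-0.25],"turn":0}]'
```

```text
time: 4.95
ee_pos: [617.2, -135.5, 16.1]
tcp_rot: [-0.177, -3.136, -0.0]
wrist_force: [-0.0, -0.0, 0.3]
opening: 0.0
gripper_force: 0.0
time: 5.2
ee_pos: [617.3, -135.6, 13.7]
tcp_rot: [-0.177, -3.136, 0.0]
wrist_force: [0.5, 0.1, 0.1]
opening: -0.1
gripper_force: 0.0
```

```bash
python3 -m creep '[{"gripper":255,"xyz":[0,0,-0.15],"turn":0},{"gripper":255,"xyz":[0,0,-0.25],"turn":0},{"gripper":255,"xyz":[0,0,-0.25],"turn":0}]'
python3 - <<'E'
from h import *
s=imaging.camera("side")["frame"][180:260,290:400];w=imaging.camera("wrist")["frame"][150:330,180:400]
print(robot.state()["ee_pos"],robot.state()["wrist_force"])
g=lambda a:cv2.resize(a,(400,300),interpolation=cv2.INTER_CUBIC)
cv2.imwrite("pics/c3.png",np.hstack([g(w),g(s)]))
E
```

```text
time: 5.45
ee_pos: [617.3, -135.6, 11.2]
tcp_rot: [-0.177, -3.136, -0.0]
wrist_force: [-0.3, 0.8, -0.1]
opening: -0.3
gripper_force: 0.0
[ 617.3637484  -135.59335271   11.35632411] [-0.26167753  0.00896302 -0.37622357]
```

View pics/c3.png

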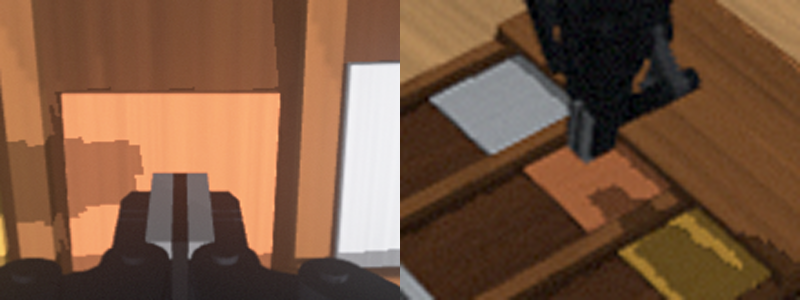

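The tip is still about 10 mm above the plate: in the side view its lower end is at row 222, and contact should come at about row 227. I'll continue down.

```bash
for i in 1; do python3 -m creep '[{"gripper":255,"xyz":[0,0,-0.2],"turn":0},{"gripper":255,"xyz":[0,0,-0.4],"turn":0},{"gripper":255,"xyz":[0,0,-0.4],"turn":0}]'; done;  python3 -m creep '[{"gripper":255,"xyz":[0,0,-0.15],"turn":0},{"gripper":255,"xyz":[0,0,-0.25],"turn":0},{"gripper":255,"xyz":[0,0,-0.25],"turn":0}]'
```

```text
time: 5.8
ee_pos: [617.2, -135.5, 7.0]
tcp_rot: [-0.177, -3.136, -0.0]
wrist_force: [0.3, -0.0, -0.7]
opening: -0.3
gripper_force: 0.0
time: 6.05
ee_pos: [617.3, -135.6, 4.7]
tcp_rot: [-0.177, -3.136, 0.0]
wrist_force: [0.6, -0.1, -0.2]
opening: -0.1
gripper_force: 0.0
```

```bash
python3 -m creep '[{"gripper":255,"xyz":[0,0,-0.1],"turn":0},{"gripper":255,"xyz":[0,0,-0.2],"turn":0},{"gripper":255,"xyz":[0,0,-0.2],"turn":0}]'
python3 - <<'E'
from h import *
s=imaging.camera("side")["frame"][180:260,290:400];w=imaging.camera("wrist")["frame"][150:330,180:400]
print(robot.state()["ee_pos"],robot.state()["wrist_force"])
g=lambda a:cv2.resize(a,(400,300),interpolation=cv2.INTER_CUBIC)
cv2.imwrite("pics/c4.png",np.hstack([g(w),g(s)]))
E
```

```text
time: 6.3
ee_pos: [617.3, -135.6, 2.8]
tcp_rot: [-0.177, -3.136, 0.0]
wrist_force: [0.3, -0.2, 0.8]
opening: 0.3
gripper_force: 0.0
[ 617.42307011 -135.63377159    2.91090593] [ 0.86821574 -0.12608071  0.20153225]
```

View pics/c4.png

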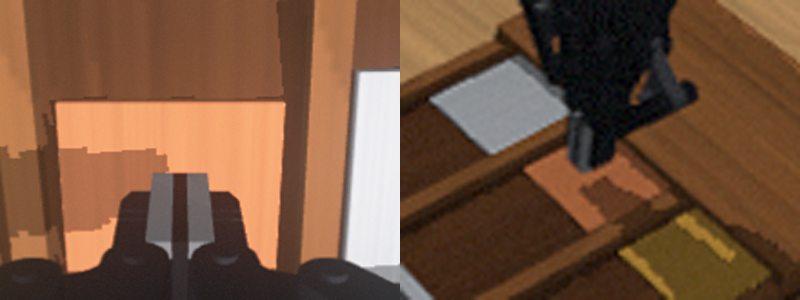

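Only a few mm are left: the tip's shadow nearly meets the tip at about (600,180) in the side half of the picture.

```bash
python3 -m creep '[{"gripper":255,"xyz":[0,0,-0.1],"turn":0},{"gripper":255,"xyz":[0,0,-0.2],"turn":0},{"gripper":255,"xyz":[0,0,-0.2],"turn":0}]' | sed -n '2p;4p'; python3 -m creep '[{"gripper":255,"xyz":[0,0,-0.1],"turn":0},{"gripper":255,"xyz":[0,0,-0.2],"turn":0},{"gripper":255,"xyz":[0,0,-0.2],"turn":0}]'| sed -n '2p;4p'
```

```text
ee_pos: [617.3, -135.6, 0.8]
wrist_force: [-0.1, 0.2, -0.4]
ee_pos: [617.3, -135.6, -1.3]
wrist_force: [0.2, 0.7, -0.1]
```

```bash
python3 -m creep '[{"gripper":255,"xyz":[0,0,-0.1],"turn":0},{"gripper":255,"xyz":[0,0,-0.2],"turn":0},{"gripper":255,"xyz":[0,0,-0.2],"turn":0}]' | sed -n '2p;4p'
```

```text
ee_pos: [617.3, -135.6, -3.3]
wrist_force: [-0.5, 0.0, -1.4]
```

```bash
python3 -m creep '[{"gripper":255,"xyz":[0,0,-0.1],"turn":0},{"gripper":255,"xyz":[0,0,-0.2],"turn":0},{"gripper":255,"xyz":[0,0,-0.2],"turn":0}]' | sed -n '2p;4p'
```

```text
ee_pos: [617.3, -135.6, -5.3]
wrist_force: [0.6, 0.0, -0.4]
```

Run:
```python
from h import *
s=imaging.camera("side")["frame"][180:260,290:400];w=imaging.camera("wrist")["frame"][150:330,180:400]
st=robot.state();print(st["ee_pos"],st["wrist_force"],st["q"],st["joint_efforts"])
g=lambda a,t:cv2.resize(a,t,interpolation=cv2.INTER_CUBIC)
cv2.imwrite("pics/c5.png",np.hstack([g(w,(300,480)),g(s,(500,480))]))
```

```text
[ 617.39906588 -135.60908676   -5.12443324] [-0.11750281  0.54066215  0.26697637] [-3.25355553e-01  6.41216035e-01  1.61997844e+00 -1.48610043e-04
  8.80485849e-01 -1.78330819e+00] [-5.94197863e-04 -6.14840770e+01 -1.91929954e+01 -1.09546192e-03
 -3.51976660e-04  1.93382505e-06]
```

View pics/c5.png

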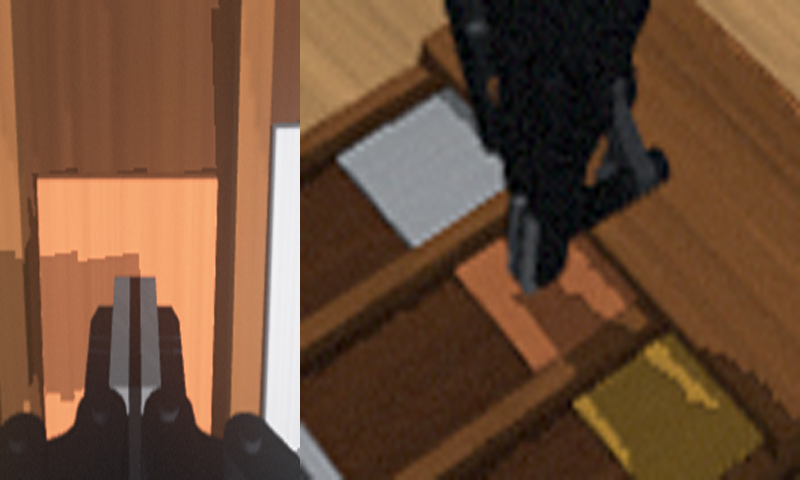

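In the picture the tip almost meets its shadow, and it sits over the copper about 17 mm behind the front edge. I'll keep going in small steps.

```bash
python3 -m creep '[{"gripper":255,"xyz":[0,0,-0.1],"turn":0},{"gripper":255,"xyz":[0,0,-0.2],"turn":0},{"gripper":255,"xyz":[0,0,-0.2],"turn":0}]' | sed -n '2p;4p'
```

```text
ee_pos: [617.3, -135.6, -7.3]
wrist_force: [0.4, 0.3, 0.1]
```

```bash
python3 -m creep '[{"gripper":255,"xyz":[0,0,-0.1],"turn":0},{"gripper":255,"xyz":[0,0,-0.15],"turn":0},{"gripper":255,"xyz":[0,0,-0.15],"turn":0}]' | sed -n '2p;4p'
```

```text
ee_pos: [617.3, -135.6, -8.7]
wrist_force: [-0.6, -0.1, 0.2]
```

```bash
python3 -m creep '[{"gripper":255,"xyz":[0,0,-0.1],"turn":0},{"gripper":255,"xyz":[0,0,-0.15],"turn":0},{"gripper":255,"xyz":[0,0,-0.15],"turn":0}]' | sed -n '1,2p;4p'
python3 - <<'E'
from h import *
st=robot.state();print(np.round(st["joint_efforts"],2))
c=imaging.camera("side");f=c["frame"];cv2.imwrite("pics/sd6.png",f)
for z in (16,): 
  for dx in (-11,11):
    for dy in (-15,15): print(dx,dy,proj(c,[(617.3+dx,-135.6+dy,z)]).round(1))
a=f[195:240,325:360]; print(a.max(2)[10:40:2,5:30:2])
E
```

```text
time: 8.25
ee_pos: [617.5, -135.6, -9.9]
wrist_force: [-0.5, 0.1, 2.6]
[-1.000e-02 -6.051e+01 -1.882e+01  1.000e-02 -1.700e-01  0.000e+00]
-11 -15 [[341.1 233. ]]
-11 15 [[330.8 225.3]]
11 -15 [[348.4 228.1]]
11 15 [[338.1 220.6]]
[[ 17  10  15  20  24   6  22  10  16  16  16   6   7]
 [142  93  34   2  18  13  18  19  20  20  17  15  78]
 [147 151 112  13  22  13  19  22  15  19  11  20 112]
 [151 150 113  22  18  20   7  16  13  23  17  71  74]
 [133 110 113  20  25  15  17  20  23  17  24  14  16]
 [113 113  99  35  88  20  20  23  10  22   6  17  18]
 [ 96  55  56  47  33  36  15  18  16  19  10  17  10]
 [ 58  47  74  53  30  68  39   6   9  22  19  17  33]
 [ 94 166 130  58  36  75  28  25  15  15  92 107  88]
 [160 160 165  62  48  73  19  21   8  39 162 161  90]
 [158 158 161  55  43  74  15  11  19 101 156 155 161]
 [155 156 158  77  49  68   8  18  46 143 155 158 157]
 [155 158 160 139  70  77  42  87 100  97  92  90 155]
 [ 92 167 163 160 162 104  99  99  97  99  98  98 131]
 [ 65  73 161 159 158 165  92  97  97  99  94  97  95]]
```

There's contact at 2.6 N. I'll press a little more.

```bash
python3 -m creep '[{"gripper":255,"xyz":[0,0,-0.1],"turn":0},{"gripper":255,"xyz":[0,0,-0.2],"turn":0},{"gripper":255,"xyz":[0,0,-0.2],"turn":0}]' | sed -n '1,2p;4p'
```

```text
time: 8.55
ee_pos: [618.1, -135.9, -10.0]
wrist_force: [-3.6, 1.8, 18.2]
```

18 N is within the range. I'll draw a first part and then check that the blank follows.

```bash
python3 -m creep '[{"gripper":255,"xyz":[-0.3,0.03,0],"turn":0},{"gripper":255,"xyz":[-0.7,0.07,0],"turn":0},{"gripper":255,"xyz":[-1.1,0.11,0],"turn":0},{"gripper":255,"xyz":[-1.6,0.16,0],"turn":0},{"gripper":255,"xyz":[-2.1,0.21,0],"turn":0},{"gripper":255,"xyz":[-2.6,0.26,0],"turn":0},{"gripper":255,"xyz":[-3,0.3,0],"turn":0},{"gripper":255,"xyz":[-3,0.3,0],"turn":0}]' | sed -n '1,2p;4p'
cat > fr.py <<'E'
from h import *
for n in ["scene","side"]:
    c=imaging.camera(n)
    h=c["frame"].astype(int); 
    for k in ["copper","brass","nickel"]:
        for r in models.silhouettes(n,k)[:5]:
            m=np.median(c["frame"][r["mask"]],axis=0).astype(int)
            if k=="copper" and not m[2]>1.2*m[1]: continue
            q=max(cv2.findContours(r["mask"].astype(np.uint8),0,1)[0],key=cv2.contourArea).reshape(-1,2)
            W=ray(c,q,16)[:,:2]-[627,-139]; a=np.radians(-6)
            x=W@[np.cos(a),np.sin(a)]; y=W@[-np.sin(a),np.cos(a)]
            print(n,k,round(r["score"],2),"rack x",np.percentile(x,[3,97]).round(),"y",np.percentile(y,[3,97]).round())
E
python3 fr.py
```

```text
time: 9.22
ee_pos: [590.0, -133.6, -10.0]
wrist_force: [0.2, -0.4, 12.8]
scene copper 0.9 rack x [-48.  14.] y [-32.  30.]
scene brass 0.62 rack x [-32.  15.] y [-112.  -51.]
scene nickel 0.79 rack x [-45.  14.] y [ 48. 109.]
side copper 0.67 rack x [-64.  28.] y [-35.  25.]
side brass 0.89 rack x [-34.  29.] y [-116.  -51.]
side nickel 0.75 rack x [-44.  -2.] y [ 48. 104.]
```

```bash
python3 -m creep '[{"gripper":255,"xyz":[-0.3,0.03,0],"turn":0},{"gripper":255,"xyz":[-0.8,0.08,0],"turn":0},{"gripper":255,"xyz":[-1.3,0.13,0],"turn":0},{"gripper":255,"xyz":[-1.8,0.18,0],"turn":0},{"gripper":255,"xyz":[-2.3,0.23,0],"turn":0},{"gripper":255,"xyz":[-2.8,0.28,0],"turn":0},{"gripper":255,"xyz":[-3.3,0.33,0],"turn":0},{"gripper":255,"xyz":[-3.8,0.38,0],"turn":0},{"gripper":255,"xyz":[-4.3,0.43,0],"turn":0},{"gripper":255,"xyz":[-4.8,0.48,0],"turn":0},{"gripper":255,"xyz":[-5.3,0.53,0],"turn":0},{"gripper":255,"xyz":[-5.8,0.58,0],"turn":0},{"gripper":255,"xyz":[-6.2,0.62,0],"turn":0},{"gripper":255,"xyz":[-6.2,0.62,0],"turn":0}]' | sed -n '1,2p;4p'
python3 fr.py
python3 - <<'E'
from h import *
c=imaging.camera("wrist");s=imaging.camera("side")["frame"][180:300,270:410]
cv2.imwrite("pics/c7.png",np.hstack([cv2.resize(c["frame"],(400,300)),cv2.resize(s,(400,300),interpolation=2)]))
E
```

```text
time: 10.78
ee_pos: [528.5, -127.7, -10.0]
wrist_force: [0.6, -0.9, 15.1]
scene copper 0.93 rack x [-115.  -24.] y [-32.  27.]
scene brass 0.79 rack x [-31.  13.] y [-111.  -53.]
scene nickel 0.95 rack x [-44.  13.] y [ 48. 107.]
side copper 0.81 rack x [-126.  -23.] y [-35.  26.]
side brass 0.95 rack x [-33.  27.] y [-115.  -54.]
side nickel 0.61 rack x [-3. 25.] y [48. 73.]
```

View pics/c7.png

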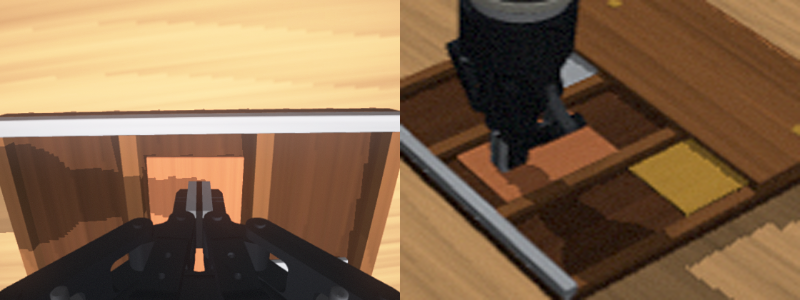

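The copper follows straight. About 15 mm remain to the stop, so I'll go slowly and watch the force along the lane.

```bash
python3 -m creep '[{"gripper":255,"xyz":[-0.3,0.03,0],"turn":0},{"gripper":255,"xyz":[-0.6,0.06,0],"turn":0},{"gripper":255,"xyz":[-0.9,0.09,0],"turn":0},{"gripper":255,"xyz":[-1.2,0.12,0],"turn":0},{"gripper":255,"xyz":[-1.5,0.15,0],"turn":0},{"gripper":255,"xyz":[-1.5,0.15,0],"turn":0}]' | sed -n '1,2p;4p'
python3 fr.py|grep copper
```

```text
time: 11.78
ee_pos: [514.1, -126.4, -10.0]
wrist_force: [1.2, -0.8, 15.0]
scene copper 0.62 rack x [-130.  -38.] y [-33.  27.]
side copper 0.56 rack x [-135.  -41.] y [-34.  20.]
```

```bash
python3 -m creep '[{"gripper":255,"xyz":[-0.2,0.02,0],"turn":0},{"gripper":255,"xyz":[-0.4,0.04,0],"turn":0},{"gripper":255,"xyz":[-0.4,0.04,0],"turn":0}]' | sed -n '1,2p;4p'
```

```text
time: 12.43
ee_pos: [511.0, -126.2, -10.0]
wrist_force: [3.5, -0.0, 12.4]
```

```bash
python3 -m creep '[{"gripper":255,"xyz":[-0.2,0.02,0],"turn":0},{"gripper":255,"xyz":[-0.3,0.03,0],"turn":0},{"gripper":255,"xyz":[-0.3,0.03,0],"turn":0}]' | sed -n '1,2p;4p'; python3 fr.py|grep copper
```

```text
time: 12.68
ee_pos: [508.4, -126.0, -10.0]
wrist_force: [4.5, -1.0, 12.6]
scene copper 0.97 rack x [-138.  -40.] y [-32.  28.]
scene copper 0.33 rack x [-31.  15.] y [-111.  -52.]
side copper 0.65 rack x [-136.  -41.] y [-35.  24.]
```

The force along the lane rose to about 4.5 N, so the blank is against the stop and the tip is slipping on it. Lifting off to check.

```bash
python3 -m creep '[{"gripper":255,"xyz":[0,0,0.3],"turn":0},{"gripper":255,"xyz":[0,0,0.8],"turn":0},{"gripper":255,"xyz":[0,0,3],"turn":0},{"gripper":255,"xyz":[0,0,6],"turn":0},{"gripper":255,"xyz":[0,0,10],"turn":0},{"gripper":255,"xyz":[2,3,13],"turn":0},{"gripper":255,"xyz":[2,6,14],"turn":0},{"gripper":255,"xyz":[2,10,14],"turn":0},{"gripper":255,"xyz":[2,14,14],"turn":0},{"gripper":255,"xyz":[2,18,14],"turn":0},{"gripper":255,"xyz":[2,18,14],"turn":0}]' | sed -n '1,2p;4p'
python3 fr.py
python3 - <<'E'
from h import *
c=imaging.camera("scene")["frame"][200:400,140:370];s=imaging.camera("side")["frame"][170:310,270:430]
cv2.imwrite("pics/c8.png",np.hstack([cv2.resize(c,(400,348),interpolation=2),cv2.resize(s,(400,348),interpolation=2)]))
E
```

```text
time: 14.0
ee_pos: [521.9, 62.0, 128.0]
wrist_force: [0.2, 0.1, -0.9]
scene copper 0.63 rack x [-141.  -40.] y [-32.  28.]
scene brass 0.96 rack x [-32.  14.] y [-111.  -51.]
scene nickel 0.82 rack x [-43.  13.] y [ 49. 107.]
side copper 0.88 rack x [-134.  -42.] y [-33.  23.]
side brass 0.97 rack x [-35.  27.] y [-115.  -52.]
side brass 0.51 rack x [-136.  -41.] y [-36.  26.]
side nickel 0.88 rack x [-44.  26.] y [ 45. 106.]
```

View pics/c8.png

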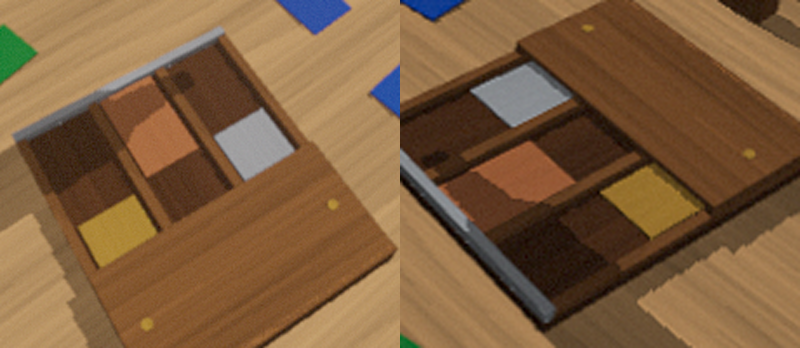

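The copper's front edge is against the stop in both views. It lies flat and straight, brass and nickel haven't moved, and the arm is clear.

```bash
python3 -c "
from bench import robot
print(robot.sign_off())"
```

```text
the job is handed in; nothing more can be done
None
```

The copper blank was drawn along the middle lane until it met the steel stop and lies flat there; both other blanks look unmoved, and the job is handed in at about 14 s of the 32 s allowed, with no verdict shown.

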